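# Squeeze-check a brake lever on an e-bike handlebar test cart

## Robot

A 6-joint arm with a two-finger parallel gripper is mounted at the origin on the work surface. World frame = base frame: x ahead of the robot, y to its left, z up, the work surface at z = 0. Lengths are in m, angles in degrees, forces in N, time in s.
With the tool pointing down it reaches from about 0.35 to 1 m from the base axis. Payload 7.1 kg.
Tool frame: the origin (TCP) lies between the finger pads; the fingertips stand tip_extent ahead of it and the grasp point (between the pads) is the TCP (tip_extent is the distance from the TCP to the fingertips, in m); z points along the fingers, x is the direction in which the jaws open and shut, and the axes are right-handed (so a half turn about z gives the same grasp; the last joint's range is limited). The gripper opens to 85 mm and grips with 20 to 120 N. Pads are 22 mm wide; open, the fingers measure 114 mm over their backs; the gripper's body (76 mm by 85 mm) begins 54 mm behind the grasp point. The pads swing forward as they close: fully open they stand 13 mm farther back than shut.
Start: joints at [70.359, 24.242, 93.386, -0, 62.372, -1.089], TCP at [0.199, 0.593, 0.25] pointing down, gripper open.
Joint ranges: [-172.04, 172.04], [-51.8, 120.97], [4.93, 147.93], [-75.15, 255.16], [6.16, 154.13], [-145.62, 145.62]. Speed limits (degrees/s): [136.94, 136.94, 172.46, 180, 180, 180].

## Interface

Orientations are given as [roll, pitch, yaw] about the fixed x, y, z axes, in that order (R = Rz(yaw) Ry(pitch) Rx(roll)).
In Python, from station import move_pose, movel, goto_joints, gripper_to, dwell, ik, capture, get_calibration, MotionError, finish_job, current_time_s, current_joints, current_dq, current_effort, current_position, current_ee_rot, current_ft_force, current_moment, current_width, tip_extent gives the robot as it stands. The module is installed in compiled form; this text tells all that it offers. Calls block until the motion is done:
- move_pose(position, orientation): joint-space move of the TCP to a pose.
- movel(position, vel=0.15, frame=None, stop_force=None): straight line of the TCP; frame=None keeps the orientation; vel is the mean speed in m/s. With stop_force (N) it stops when the force on the tool has changed by that much, and returns True; else False.
- goto_joints(angles): joint-space move.
- gripper_to(opening, grasp_force=None): finger opening in m; grasp_force is the grip in N (None keeps the last); returns when the fingers have stopped.
- dwell(seconds).
- ik(position, orientation): joint angles nearest the present ones, or None.
- capture(name): name is "scene" or "top" or "wrist"; returns (picture, depth): 384x512x3 uint8, red, green, blue; 384x512 float32, m along the optical axis (not along the pixel's ray), 0 where there is no reading.
- get_calibration(name): a dict with "vfov" (degrees; the focal length in pixels is half the picture's height over the tangent of half this angle, whatever the lens; pixels are square), "cx", "cy" (the principal point, pixels), "k1" (the pictures are not rectified: a ray, as slopes to the right and down, at radius r is drawn at 1 + k1 r^2 times it, then the intrinsics apply), "R" (3x3) and "t" (3): a world point X has camera coordinates R X + t; the wrist camera has in their place "T_tool_cam" (4x4, takes a point from camera to tool coordinates, whose origin is the TCP and whose axes are the tool frame's). Camera axes: x right, y down, z forward; pixel columns grow to the right and rows downward; lengths in m; the calibration is good to about 2 mm. A picture is of the moment at which its call begins: read the wrist's pose just before it. get_calibration takes no time and is no camera call.
A pose or a line that the arm cannot do raises MotionError and nothing moves.
- finish_job(): hands the job in, once; it reports no verdict.
Readings, each from a call of its own:
- current_time_s(): time.
- current_joints(): joint angles.
- current_dq(): joint speeds.
- current_effort(): joint torques, N m.
- current_position(): TCP position.
- current_ee_rot(): TCP orientation.
- current_ft_force(): force on the tool from outside, world axes, zero at the start.
- current_moment(): the same for the moment, N m.
- current_width(): finger opening in m.
Only numpy, scipy, OpenCV 4.12 (cv2) and the standard library are available. Lean on these libraries where they do the work, as an engineer would, in place of code of your own. Each camera call takes 0.05 s, during which the arm holds its last target.

## Task

Check the right-hand brake lever of the e-bike handlebar clamped on the test cart: lay the backs of the fingers against its outer side and press it in towards the grip until it comes up firmly against its stop, let it come all the way out again, then press it in to the stop a second time and finish while still holding it there, so that the gap left to the grip can be measured. Press firmly but do not force it, and do not grip or hook the lever: only push it from outside. Keep off the right grip, leave the left lever alone and leave the loose things on the cart where they lie.

Things in the scene. Friction and masses are not known exactly. Their poses are not given: they have to be found in the camera images.
- handlebar: fixed e-bike handlebar, a black bar 560 mm long, its axis level 150 mm above the cart top, on a post with base plate 160 x 220 mm. Origin at cart-top height under its middle; x points to the side where the levers are (away from the robot), y along the bar to the rider's left, z up. Display at the middle is 200 mm high, reservoirs inboard of the pivots 178 mm; outboard nothing is over 169 mm
- grip_right: black ribbed rubber grip on the right end (handlebar -y) of the bar, 33 mm thick (37 mm at its end collars), 130 mm long; origin on the bar's axis at its inboard end, z along the bar outboard. Not to be touched.
- brake_right: right brake lever with its red dial, set at a new reach each time. Origin on the vertical pivot axis at mid height of the blade, 150 mm above the cart and 50 mm ahead of the bar's axis. These axes do not move with the lever: x from the pivot outboard along the blade as it lies at rest, y outward away from the bar (the lever is pressed towards -y), z up. The lever swings level
- lever_right_pad (a point): the place to press: outer face of the right lever's straight bright aluminium blade, mid height, 85 mm outboard (brake_right x) and 16 mm outward (y) of the pivot; moves with the lever, y straight out of the face. Blade 8 mm thick, 14 mm high, straight 30 to 118 mm from the pivot, then a 17 mm ball. At rest about 74 to 81 mm ahead of the bar's axis; open space above and outward of it
- lever_right (a joint): angle of the right lever, rad: 0 fully out (at rest), growing as it is pressed towards the grip (clockwise seen from above) to a rigid stop at 0.32, where the pad has moved about 27 mm and the ball end is still about 9 to 20 mm short of the grip. Sprung back out: at the pad about 2 N to start, 5 N just before the stop
- lever_left (a joint): angle of the left brake lever, rad, 0 at rest, grows when pressed; the mirror image of the right one. To be left alone.
- multimeter: yellow handheld multimeter lying on its back, 200 x 95 x 40 mm, loose; origin under its middle, x along its length, z up
- controller: green motor-controller board with heat sink, 110 x 60 x 29 mm, loose, lying under or near the right lever; origin under its middle, x along its length, z up
- caliper: digital caliper lying flat, 235 mm long, 14 mm high, loose; origin under the middle of its beam, x along the beam, z up
- cleaner_can: white can of contact cleaner with a blue band, standing upright, 54 mm across, 150 mm tall, loose; origin under its middle, z up

How it is judged (in metres and radians):
On the way, in this order (a step that is already met when the one before it is completed fails the run):
1. the right lever is pressed in to its stop by the fingers (value of joint lever_right above 0.3 rad and contact force between the fingers and brake_right above 1 N), for 0.3 s.
2. the right lever is let all the way out (value of joint lever_right below 0.03 rad), for 0.2 s.
3. the right lever is pressed in to its stop a second time (all of step 1), for 0.3 s.
At the end, for the whole second after the job is handed in: the fingers hold the right lever still against its stop (joint above 0.30 of 0.32 rad, pressed by the fingers with over 1 N); the left lever is out (below 0.06 rad) and the four loose things are within 20 mm of where they were (all of step 3 and velocity of joint lever_right between -0.05 and 0.05 rad/s and value of joint lever_left below 0.06 rad and distance of each of multimeter, controller, caliper, cleaner_can from where it was at the start of the episode below 0.02 m); the arm keeps its last pose, push and grip.
It fails at once if the right lever is gripped, hooked from inside or pressed on its top: the fingers touch it while the point between the finger pads is not outward of its outer face (contact force between the fingers and brake_right above 1 N and y of the grasp point in the frame of lever_right_pad below 0 m).
It fails at once if the lever is forced: pressed with over 40 N (contact force between any of the fingers, the arm and brake_right above 40 N).
It fails at once if the right grip is touched (over 1 N) (contact force between any of the fingers, the arm and grip_right above 1 N).
It fails at once if the left lever is pressed (over 0.06 rad) (value of joint lever_left above 0.06 rad).
It fails at once if a loose thing is lifted or moved by over 20 mm (distance of any of multimeter, controller, caliper, cleaner_can from where it was at the start of the episode above 0.02 m).
It also fails if it takes over 38 s, if anything falls off the work surface, if the arm or the gripper's body presses on something with over 40 N, if the wrist force passes 120 N, or if a joint passes its speed limit or range.

## Working session

There is one attempt and no reset: what is moved stays moved. The work goes in short steps, each a Python script; the robot and the scene stay as the last script left them, time stands still between calls to the robot, and variables do not carry over. Pictures are saved under pics/ and viewed, and the job is handed in when it is done.

```bash
mkdir -p pics; cat > h.py <<'E'
import numpy as np, cv2
from station import *
def save(n,im): cv2.imwrite('pics/'+n+'.png',im[:,:,::-1])
def rays(cal,u,v):
    f=192/np.tan(np.radians(cal['vfov']/2))
    K=np.array([[f,0,cal['cx']],[0,f,cal['cy']],[0,0,1.]])
    p=np.stack([np.ravel(u),np.ravel(v)],-1).astype(np.float64).reshape(-1,1,2)
    q=cv2.undistortPoints(p,K,np.array([cal['k1'],0,0,0.])).reshape(-1,2)
    return np.c_[q,np.ones(len(q))]
def world(cal,u,v,d):
    return (rays(cal,u,v)*np.ravel(d)[:,None]-cal['t'])@np.array(cal['R'])
def onplane(cal,u,v,z):
    R=np.array(cal['R']);c=-R.T@np.array(cal['t']);w=rays(cal,u,v)@R
    return c+w*((z-c[2])/w[:,2])[:,None]
E
python3 - <<'E'
from h import *
print(current_time_s(),tip_extent if not callable(tip_extent) else tip_extent(),current_ee_rot(),current_width())
for n in('scene','top'):
    p,d=capture(n);save(n+'0',p);np.savez(n+'0',p=p,d=d);c=get_calibration(n);print(n,c)
E
```

```text
0.0 0.019 [-1.79998763e+02  8.84672072e-02  7.14538509e+01] 0.08511698207845733
scene {'vfov': 55.14890504983003, 'cx': 256.1426666585037, 'cy': 195.07538349333078, 'k1': -0.11792766766046564, 'R': array([[ 0.30566575,  0.95210653,  0.00784877],
       [ 0.65027067, -0.20272833, -0.73215387],
       [-0.69549731,  0.22889819, -0.68109405]]), 't': array([-0.31682519, -0.27406551,  1.37516081])}
top {'vfov': 42.15888019673178, 'cx': 247.19945997740737, 'cy': 200.0487030392801, 'k1': -0.19103589126467996, 'R': array([[-1.65458891e-03, -9.99978012e-01,  6.42171438e-03],
       [-9.85307993e-01,  5.33552203e-04, -1.70786046e-01],
       [ 1.70778864e-01, -6.60994721e-03, -9.85287211e-01]]), 't': array([0.11095139, 0.57936054, 1.10192237])}
```

View pics/scene0.png

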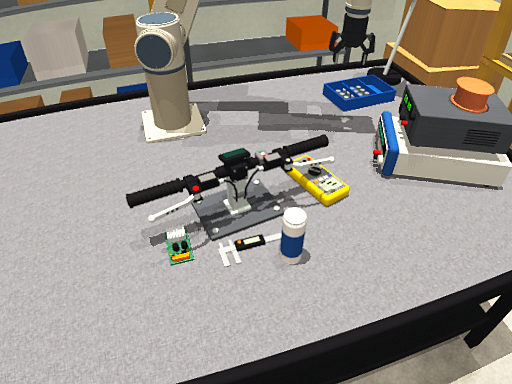

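View pics/top0.png

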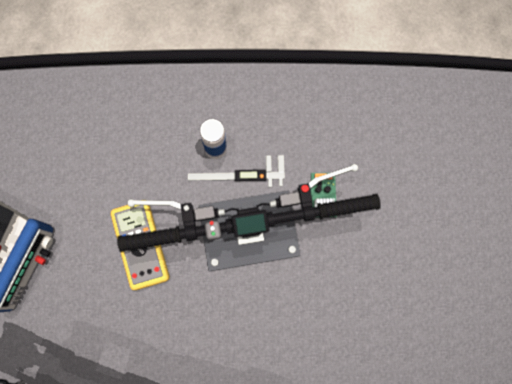

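The top view shows the bar running from about (120,243) to (380,202). The right lever has its red dial at (305,188) and its ball at (355,168), the board is under it at (322,187), and the can is at (213,135).

```bash
python3 - <<'E'
from h import *
z=np.load('top0.npz');p,d=z['p'],z['d'];c=get_calibration('top')
cv2.imwrite('pics/topz.png',cv2.resize(p[140:240,270:400],None,fx=6,fy=6,interpolation=cv2.INTER_CUBIC)[:,:,::-1])
v,u=np.mgrid[0:384,0:512];W=world(c,u,v,d).reshape(384,512,3);np.save('Wtop',W)
print('table z',np.median(W[300:360,250:450,2]),'plate',W[250,285])
for n,(a,b) in dict(ball=(355,168),dial=(305,188),grip=(378,202),gripL=(122,243),disp=(250,222),can=(212,131)).items(): print(n,W[b,a],d[b,a])
hsv=cv2.cvtColor(p,cv2.COLOR_RGB2HSV)
m=(p.min(2)>150)&(W[:,:,2]>.12)&(W[:,:,2]<.19)&(u>305)&(u<365)&(v<195)
print(m.sum())
q=W[m];print(q.min(0),q.max(0))
for a,b in zip(*np.nonzero(m)): print(b,a,W[a,b].round(4),p[a,b]) if (a+b)%4==0 else 0
E
```

```text
table z 0.00024209667425167068 plate [0.46642142 0.02134759 0.0134764 ]
ball [ 0.63026239 -0.11976337  0.15735666] 1.055308
dial [ 0.58298029 -0.00862203  0.1750699 ] 1.0290459
grip [ 0.55452622 -0.16348693  0.16861847] 1.0315667
gripL [0.46926266 0.37024275 0.16593013] 1.0161264
disp [0.51005394 0.10572471 0.19213673] 0.9990201
can [0.71536204 0.18732638 0.14582927] 1.0791692
231
[ 0.58919502 -0.12753047  0.14424258] [ 0.64033118 -0.0181679   0.16760512]
355 165 [ 0.6361 -0.1193  0.1606] [246 246 240]
354 166 [ 0.6343 -0.1174  0.159 ] [252 252 249]
349 167 [ 0.6323 -0.1067  0.1578] [249 248 246]
353 167 [ 0.6322 -0.1153  0.1582] [248 247 243]
348 168 [ 0.6293 -0.1037  0.161 ] [254 253 252]
352 168 [ 0.6304 -0.1134  0.1566] [246 245 242]
356 168 [ 0.6307 -0.1224  0.1554] [246 245 240]
343 169 [ 0.6281 -0.0937  0.1565] [248 248 246]
347 169 [ 0.6283 -0.1025  0.1562] [255 254 253]
351 169 [ 0.6275 -0.1105  0.1594] [226 224 218]
355 169 [ 0.6289 -0.1204  0.154 ] [239 238 232]
338 170 [ 0.6273 -0.0839  0.1507] [204 199 195]
342 170 [ 0.6265 -0.092   0.1541] [254 254 252]
346 170 [ 0.6262
[... 1251 characters left out ...]
.0473  0.1595] [254 252 253]
326 178 [ 0.6089 -0.0567  0.1542] [172 170 164]
317 179 [ 0.6059 -0.0369  0.1575] [252 253 253]
321 179 [ 0.6068 -0.0461  0.1534] [240 238 236]
312 180 [ 0.6048 -0.0268  0.1527] [216 226 215]
316 180 [ 0.6043 -0.035   0.155 ] [251 251 250]
320 180 [ 0.6045 -0.0437  0.1542] [182 180 175]
311 181 [ 0.6021 -0.0243  0.155 ] [232 232 229]
315 181 [ 0.6014 -0.0323  0.1585] [254 253 254]
310 182 [ 0.5998 -0.022   0.1558] [243 242 240]
314 182 [ 0.5997 -0.0304  0.1563] [255 254 255]
313 183 [ 0.5983 -0.0288  0.1526] [255 254 255]
312 184 [ 0.5953 -0.0261  0.1564] [255 255 255]
311 185 [ 0.5921 -0.0231  0.1617] [255 255 255]
310 186 [ 0.5906 -0.0214  0.1582] [218 220 220]
```

View pics/topz.png

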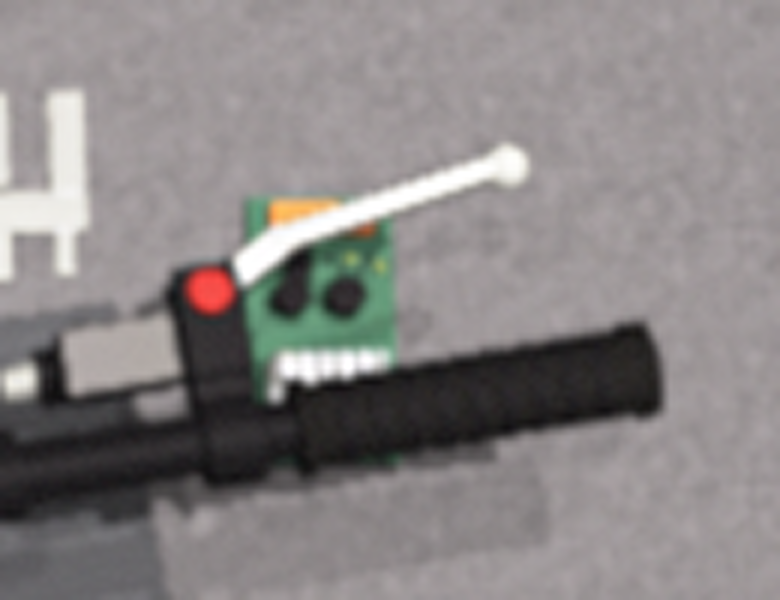

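```bash
python3 - <<'E'
from h import *
z=np.load('top0.npz');p,d=z['p'],z['d'];c=get_calibration('top');W=np.load('Wtop.npy')
v,u=np.mgrid[0:384,0:512]
m=(p.min(2)>170)&(W[:,:,2]>.14)&(W[:,:,2]<.17)&(u>322)&(u<348)&(v<182)&(v>164)
q=onplane(c,u[m],v[m],.157)[:,:2]
vx,vy,x0,y0=cv2.fitLine(q.astype(np.float32),cv2.DIST_L2,0,.01,.01).ravel()
e=np.array([vx,vy]); e*=-np.sign(e[1]); n=np.array([-e[1],e[0]]); n*=np.sign(n[0]); print('blade dir',e,'n',n,'yaw',np.degrees(np.arctan2(e[1],e[0])))
o=np.array([x0,y0]); print('center',o,'width spread',np.percentile((q-o)@n,[2,98]))
hsv=cv2.cvtColor(p,cv2.COLOR_RGB2HSV)
r=(hsv[...,1]>150)&((hsv[...,0]<8)|(hsv[...,0]>172))&(u>295)&(u<315)&(v>180)&(v<197)
uu,vv=u[r].mean(),v[r].mean();print('dial',uu,vv,r.sum(),np.median(W[r],0)); dl=onplane(c,uu,vv,np.median(W[r][:,2]))[0]
bl=onplane(c,355,167.5,.158)[0];print('ball',bl)
P=dl[:2]
for nm,t in(('dial',P),('ball',bl[:2])): print(nm,'along',(t-P)@e,'n',(t-o)@n)
# bar axis: grip depth points
g=(p.max(2)<70)&(W[:,:,2]>.155)&(W[:,:,2]<.172)&(v>190)&(u>318)&(u<382)&(v<225)
g2=(p.max(2)<70)&(W[:,:,2]>.155)&(W[:,:,2]<.172)&(v>222)&(u>118)&(u<180)&(v<255)
for k in(g,g2):
  w=W[k];print('grip',k.sum(),w.mean(0),w.min(0),w.max(0))
A,B=W[g].mean(0)[:2],W[g2].mean(0)[:2]; b=(A-B)/np.linalg.norm(A-B); print('bar dir',b, np.degrees(np.arctan2(b[1],b[0])))
nb=np.array([-b[1],b[0]]); nb*=np.sign(nb[0]); print('dial ahead of bar',(P-A)@nb)
pad=P+e*.085+n*0; pad=pad+n*((o-pad)@n+.004); print('pad',pad,'ahead',(pad-A)@nb)
# scene view check of dial/ball heights
E
```

```text
blade dir [ 0.3291919  -0.94426304] n [0.94426304 0.3291919 ] yaw -70.780266
center [ 0.6191569  -0.07575529] width spread [-0.00365089  0.00365316]
dial 304.5 188.15384615384616 52 [ 0.58373619 -0.00805725  0.16967212]
ball [ 0.63120698 -0.11966339  0.158     ]
dial along 0.0 n -0.011234153145514198
ball along 0.12084004075904914 n -0.0030757453527435683
grip 802 [ 0.54771261 -0.10221474  0.16321974] [ 0.52264192 -0.16819381  0.15508972] [ 0.57374819 -0.03777635  0.17148016]
grip 839 [0.4786026  0.31449374 0.1637922 ] [0.45498901 0.25135015 0.15503141] [0.50576895 0.37899    0.17167836]
bar dir [ 0.16361252 -0.98652468] -80.58335742988997
dial ahead of bar 0.050900606569579065
pad [ 0.62609009 -0.08349169] ahead 0.08038464899251925
```

```bash
cat >> h.py <<'E'
e0=np.array([.3291919,-.944263]);n0=np.array([.944263,.3291919])
pad0=np.array([.62609,-.08349]);P=pad0-.085*e0-.016*n0
def tcp(a,gap,z=.155):
    c,s=np.cos(-a),np.sin(-a);R=np.array([[c,-s],[s,c]])
    xy=P+R@(.085*e0+(.016+.0145+gap)*n0); n=R@n0
    return [xy[0],xy[1],z],[180,0,float(np.degrees(np.arctan2(n[1],n[0])))]
E
python3 - <<'E'
from h import *
gripper_to(0.0)
p=current_position();movel([p[0],p[1],.31],vel=.25)
p,o=tcp(0,.03,.27);print(p,o,ik(p,o));move_pose(p,o)
p,o=tcp(0,.03);movel(p,vel=.15)
print(current_time_s(),current_position(),current_ee_rot(),current_width(),current_ft_force())
for n in('scene','top','wrist'):
    im,d=capture(n);save(n+'1',im)
    if n!='wrist':
      r=im[130:250,260:400] if n=='top' else im[130:280,90:260]
      cv2.imwrite(f'pics/{n}1z.png',cv2.resize(r,None,fx=4,fy=4,interpolation=cv2.INTER_CUBIC)[:,:,::-1])
E
```

```text
[np.float64(0.6681097035), np.float64(-0.06884096045), 0.27] [180, 0, 19.219735256509722] [-6.89810429e+00  2.70569822e+01  8.60900186e+01 -2.54444375e-14
  6.68529992e+01 -2.61178395e+01]
5.0333 [ 0.66883681 -0.06887051  0.15592985] [ 1.79959007e+02 -8.34499629e-02  1.92261722e+01] -0.00014819548198235583 [-0.82559031 -0.58042369 -0.66947829]
```

View pics/scene1z.png

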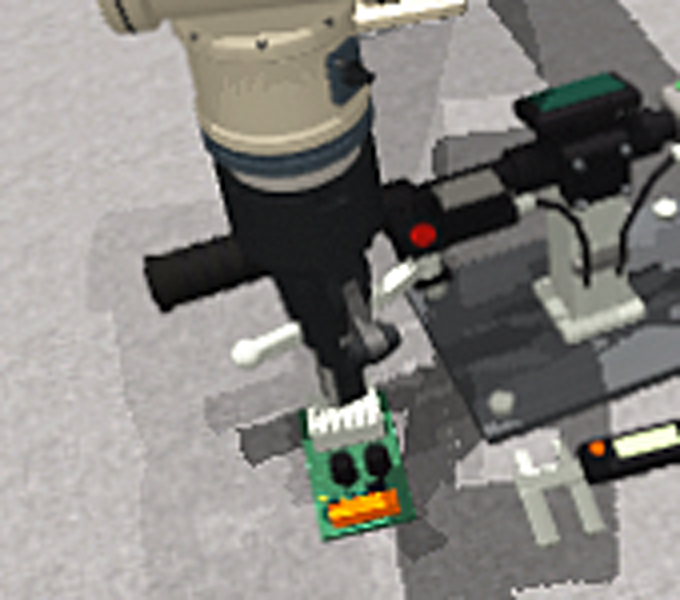

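View pics/top1z.png

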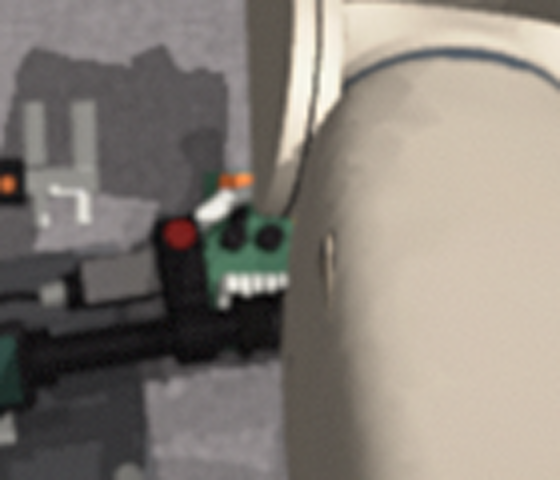

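View pics/wrist1.png

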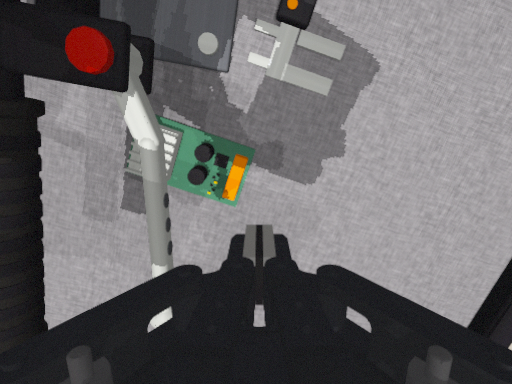

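The wrist view shows the finger backs parallel to the blade (blade at column ~155, fingers at ~245–275). The dial is at (90,50) and nothing sits between finger and blade. First press, guarded by force.

```bash
python3 - <<'E'
from h import *
def fr(): 
    p=current_position();f=current_ft_force();print(round(current_time_s(),2),np.round(p,4),np.round(f,2),flush=True);return f
p,o=tcp(0,.006,.157);movel(p,vel=.05,frame=o);f0=fr()
for a,st in((.16,8),(.29,8),):
    p,o=tcp(a,0,.157);print(movel(p,vel=.04,frame=o,stop_force=st));f=fr();print(np.linalg.norm(f-f0))
p,o=tcp(.29,-.008,.157);print(movel(p,vel=.015,frame=o,stop_force=9));f=fr();print(np.linalg.norm(f-f0))
dwell(.3);f=fr();print(np.linalg.norm(f-f0))
im,d=capture('wrist');save('wrist2',im)
im,d=capture('scene');save('scene2',im[100:300,60:300])
E
```

```text
5.82 [ 0.6455 -0.0769  0.1572] [-0.07  0.42  0.73]
False
6.47 [ 0.6286 -0.0868  0.1572] [ 3.41  2.1  -1.07]
4.257743754115215
False
6.92 [ 0.6179 -0.0917  0.1572] [ 4.26  1.72 -1.03]
4.84749223432711
True
7.35 [ 0.6155 -0.0921  0.1579] [ 4.99  1.35 -1.8 ]
5.728626102546257
7.65 [ 0.6156 -0.0921  0.1576] [ 4.62  0.57 -1.01]
4.998678996795623
```

View pics/wrist2.png

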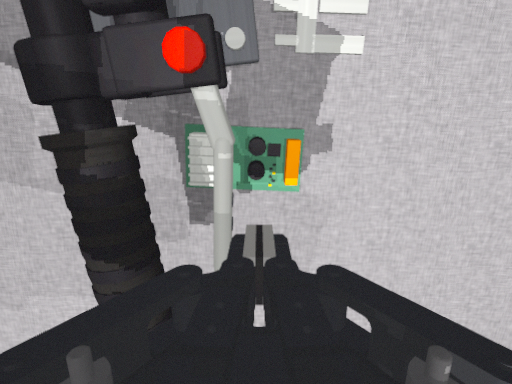

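View pics/scene2.png

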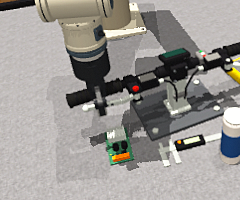

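The wrist view shows the lever swung in, with the blade at column ~222 against the finger at ~235. The force is still only at spring level (5 N), so I'll push on in small steps until it rises against the stop.

```bash
python3 - <<'E'
from h import *
_,o=tcp(.31,0);n=np.array([np.cos(np.radians(o[2])),np.sin(np.radians(o[2])),0])
for i in range(12):
    p=current_position()
    if i==0: tgt=np.array(p);tgt[2]=.157
    tgt=tgt-n*.0005
    s=movel(list(tgt),vel=.01);dwell(.05)
    f=np.array(current_ft_force());print(round(current_time_s(),2),s,np.round(current_position(),4),f.round(2),round(float(f@n),2))
    if f@n>14: break
E
```

```text
8.05 False [ 0.6159 -0.0921  0.1572] [ 5.36  1.7  -0.26] 5.4
8.35 False [ 0.6152 -0.0922  0.1572] [ 4.86  0.7  -0.56] 4.87
8.65 False [ 0.6151 -0.0922  0.1574] [ 6.55  0.81 -1.6 ] 6.57
8.95 False [ 0.615  -0.0923  0.1575] [ 7.66  1.48 -1.42] 7.7
9.25 False [ 0.6149 -0.0922  0.1576] [ 7.74  1.27 -1.84] 7.77
9.55 False [ 0.6148 -0.0923  0.1577] [10.72  1.56 -1.49] 10.75
9.85 False [ 0.6147 -0.0923  0.1578] [10.96  1.66 -2.83] 11.0
10.15 False [ 0.6146 -0.0923  0.158 ] [11.56  1.35 -3.52] 11.59
10.45 False [ 0.6145 -0.0923  0.1581] [13.1   1.54 -2.54] 13.14
10.75 False [ 0.6144 -0.0923  0.1582] [14.85  2.49 -3.3 ] 14.91
```

The stop is clear: the position barely moves while force climbs from 5 to 15 N. I'll hold, release fully, then press the same way again.

```bash
python3 - <<'E'
from h import *
_,o=tcp(.31,0);n=np.array([np.cos(np.radians(o[2])),np.sin(np.radians(o[2])),0])
def fr(t):
    f=np.array(current_ft_force());print(t,round(current_time_s(),2),np.round(current_position(),4),f.round(2),round(float(f@n),2));return f@n
dwell(.4);fr('hold1')
p,oo=tcp(.16,.0,.157);movel(p,vel=.05,frame=oo)
p,oo=tcp(0,.012,.157);movel(p,vel=.06,frame=oo);dwell(.4);fr('out')
im,d=capture('wrist');save('wrist3',im)
p,oo=tcp(.16,.0,.157);print(movel(p,vel=.05,frame=oo,stop_force=12));fr('mid')
p,oo=tcp(.29,.0,.157);print(movel(p,vel=.04,frame=oo,stop_force=12));fr('near')
tgt=np.array([.6156,-.0921,.157]);movel(list(tgt),vel=.01,frame=oo)
for i in range(14):
    tgt=tgt-n*.0005;movel(list(tgt),vel=.01);dwell(.05)
    if fr(i)>14: break
dwell(.6);fr('hold2')
im,d=capture('wrist');save('wrist4',im)
im,d=capture('top');save('top4',im)
im,d=capture('scene');save('scene4',im)
E
```

```text
hold1 11.15 [ 0.6144 -0.0923  0.1582] [14.6   1.86 -3.39] 14.65
out 12.64 [ 0.651  -0.0749  0.157 ] [ 0.35 -0.   -0.25] 0.35
False
mid 13.37 [ 0.6286 -0.0869  0.1573] [ 4.08  0.49 -0.71] 4.09
False
near 13.81 [ 0.618  -0.0918  0.1572] [ 4.93  1.82 -1.18] 4.97
0 14.43 [ 0.6157 -0.0923  0.1572] [ 4.97 -1.21 -0.61] 4.94
1 14.73 [ 0.6152 -0.0923  0.1572] [ 5.22 -0.19 -1.47] 5.22
2 15.03 [ 0.6152 -0.0924  0.1573] [ 6.23 -0.99 -1.69] 6.21
3 15.33 [ 0.615  -0.0924  0.1574] [ 7.29 -0.83 -1.34] 7.27
4 15.63 [ 0.6149 -0.0924  0.1576] [ 8.15 -0.2  -1.47] 8.14
5 15.93 [ 0.6149 -0.0924  0.1577] [10.17 -0.43 -2.86] 10.15
6 16.23 [ 0.6147 -0.0924  0.1578] [10.7   0.38 -1.78] 10.7
7 16.53 [ 0.6147 -0.0924  0.158 ] [12.67  1.02 -2.88] 12.7
8 16.83 [ 0.6146 -0.0924  0.1581] [13.27 -0.21 -3.25] 13.26
9 17.13 [ 0.6145 -0.0924  0.1582] [14.82  0.33 -2.66] 14.82
hold2 17.73 [ 0.6145 -0.0924  0.1582] [15.    0.92 -3.98] 15.02
```

View pics/wrist3.png

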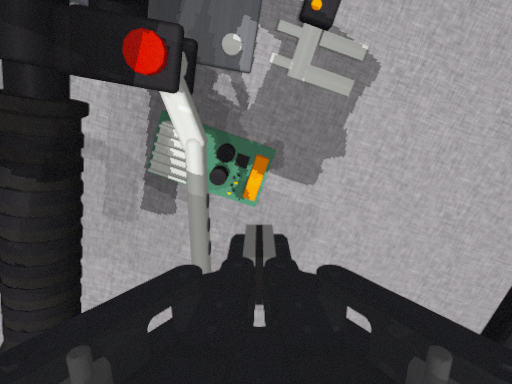

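View pics/wrist4.png

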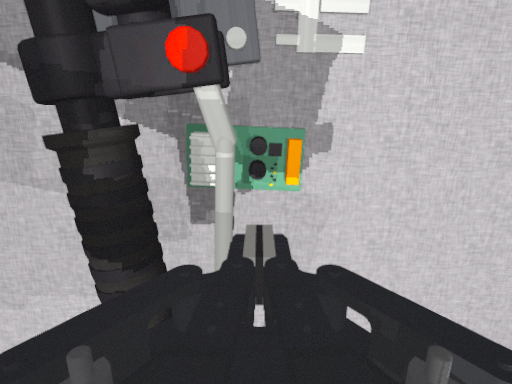

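View pics/top4.png

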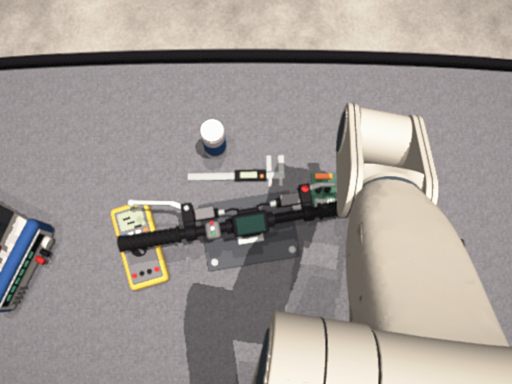

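The released view shows the blade clear of the fingers (blade ~200, fingers ~235). The final view shows it against them at column ~225. In the top view the loose things are where they were. Handing in.

```bash
python3 -c "
from h import *
print(current_ft_force(),current_time_s());finish_job()"
```

```text
[15.4078354   1.77890944 -3.58054069] 17.8833
the job is handed in; nothing more can be done
```

I pressed the right brake lever in to its stop twice, with a full release in between, using the backs of the closed fingers on its outer face. I handed the job in at 17.9 s with the lever still held against the stop. No verdict was reported.

- **Stop reached:** both times the force rose from the 5 N spring level to about 15 N while the lever barely moved, well under the 40 N limit. The two stop positions agreed to about 0.1 mm. I inferred the lever angle from tool position and pictures, since it can't be read directly.
- **Release:** between presses the force dropped to 0.35 N and the wrist picture showed the lever clear of the fingers.
- **First press:** the force-guarded move stopped early, at spring force only. I finished that press in 0.5 mm steps and did the second one the same way.
- **Surroundings:** by eye in the final top picture, the multimeter, caliper, can and left lever are unchanged. The arm partly hides the controller, but the visible part has not moved. The pictures showed no contact with the right grip.

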